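# Re-zero the coffee grinder and set it for the moka pot

### The arm

A 7-joint arm with a two-finger parallel gripper is mounted at the origin on a cart in front of the work surface, level with it; the furniture and walls round the work are solid. World frame = base frame: x ahead of the robot, y to its left, z up, the work surface at z = 0. Lengths are in m, angles in rad, forces in N, time in s.
With the tool pointing down it reaches from about 0.35 to 0.9 m from the base axis. Payload 8.1 kg.
Tool frame: the origin (TCP) lies at the very end of the fingers, on their centre line; the grasp point (between the pads) lies 19 mm behind it; z points along the fingers, y is the line along which they close (so a half turn about z gives the same grasp; the last joint's range is limited). The gripper opens to 85 mm and grips with 20 to 120 N. Pads are 22 mm wide; open, the fingers measure 114 mm over their backs; the gripper's body (76 mm by 85 mm) begins 54 mm behind the grasp point. The pads swing forward as they close: fully open they stand 13 mm farther back than shut.
Start: joints at [1.151, 0.434, 0.025, 1.573, -0.012, 1.134, -0.075], TCP at [0.195, -0.594, 0.231] pointing down, gripper open.
Joint ranges: [-2.62, 2.62], [-0.44, 2.09], [-1.27, 1.32], [0.08, 2.57], [-1.32, 4.46], [0.12, 2], [-2.74, 2.74]. Speed limits (rad/s): [2.22, 2.22, 3.01, 3.01, 3.14, 3.14, 3.14].

### API

Orientations are given as a rotation vector (axis times angle).
In Python, from cell import * gives the robot as it stands.
- The arm moves only by the tool drive_tool, never from a script. Its arguments are lists of equal length, an entry for each row: "delta_pos": the shift along the tool's x, y, z in mm, a list of three; "delta_rot": the turn, a rotation vector about the tool's x, y, z in rad, a list of three. In form: {"delta_pos": [[tx, ty, tz], ...], "delta_rot": [[wx, wy, wz], ...]}. A call has 1 to 5 rows; each row shifts and turns the commanded pose from where the row before left it, along the tool's axes as they then stand; what a row does not reach is not made up. A row lasts 1/8 s, in which the tool goes at most 62.5 mm and 10.7 degrees, less where a joint would pass 70% of its speed; a pose out of reach is approached as far as the arm can. A call is refused whole if a number of a shift passes 62.5 or a number of a turn 0.188, either way. A call with a gripper value outside its range is refused whole. "hand" is the finger opening in mm, from 0 to 85.4, set as the call begins (left out, the last holds). The fingers move at their own pace and stop on an object; "squeeze" is the grip in N (left out, the last holds). Time passes only in rows, so rows that do not move let the fingers close. It gives the time, the measured TCP pose, the force, the opening and the grip force at its end, in the units of the state.
- get_state(): the state, without advancing time (a new reading comes with each control period).
- capture(name): name is "scene" or "top" or "wrist"; returns a dict with "img" (400x640x3 uint8, blue, green, red), "z_map" (400x640 float32, m along the optical axis (not along the pixel's ray), 0 where there is no reading), "fx", "fy", "cx", "cy" (pixels), "R" (3x3) and "t" (3): a world point X has camera coordinates R X + t. Camera axes: x right, y down, z forward; pixel columns grow to the right and rows downward; lengths in m; the calibration is good to about 2 mm. A picture is of the moment at which its call begins.
- sign_off(): hands the job in; it is judged then, once.
Trained networks look in the newest picture that a camera, given by its name, has taken for a name from the list of things; names that differ only in an ending like _2 or _b are one class to them, and where a whole thing is asked for, a point or a joint stands for the part that bears it (a point fixed in the world has none). Each returns a list of dicts, best first, with "score" (0 to 1); they miss things now and then, are a little off and sometimes report something else, mostly with a low value. They report only what shows in the picture. A call takes as long as a camera call.
- recognise(name, camera): "at" ([column, row] as shares, 0 to 1, of the picture: columns of its width, rows of its height, amid what is visible of it).
The state is a dict: "t": time; "q": joint angles; "joint_vel": joint speeds; "tau": joint torques, N m; "tool_pos": TCP position; "orientation": TCP orientation; "ft_force": force on the tool from outside, world axes, zero at the start; "torque": the same for the moment, N m; "width": opening from 0.0 (shut) to 1.0 (fully open); "grasp_force": force on a finger pad.
Only numpy, scipy, OpenCV 4.12 (cv2) and the standard library are available. Lean on these libraries where they do the work, as an engineer would, in place of code of your own. Each camera call takes 0.05 s, during which the arm holds its last target. There are 200 camera calls.

### The job

Set the white coffee grinder for the moka pot: with the blue bean shutter still shut, turn the orange dial clockwise right up to its stop, then count four clicks back (counter-clockwise) and leave it resting in that fourth click. Only then pull the blue shutter all the way out, and let go. Do not push the mug, the tin, or the teaspoon about.

Things in the scene. Friction and masses are not known exactly. Their poses are not given: they have to be found in the camera images.
- grinder: White coffee grinder, fixed to the worktop, 210 deep (x) x 140 wide (y) x 110 high to its flat deck. Origin at the centre of its underside; x points to its back, y to its left, z up. The dial's axis is vertical and stands at x = -50, y = 0. A clear hopper with a black lid (100 diameter, top at z = 167) stands at x = +52, y = 0.
- dial_grip (a point): Point on the dial's axis, in the middle of the orange bar grip that stands across the dial (bar 58 long, 14 thick, 34 high; this point is 26 above the deck and 15 below the bar's top; the round skirt below it, 66 diameter, reaches 10 above the deck). Its x axis runs along the bar and points to the end with the white pointer line; its z is up. It turns with the dial.
- dial (a joint): Angle of the dial in rad: 0 at the stop at the fine end, where the pointer points to the grinder's left (+y) at the red stroke; grows counter-clockwise seen from above, up to 3.456 (the other stop). Notches every 0.314 rad (18 degrees, white strokes on the black scale round the dial), the first at 0; a spring plunger pulls the dial into the nearest notch (about 0.07 N m to turn it from one notch to the next), and it stays there when let go.
- shutter_grip (a point): Centre of the upright blue fin of the bean shutter, at the right (-y) side of the hopper (fin 12 thick along the grinder's x, 28 long along y, 38 high; this point is 26 above the deck and 14 below the fin's top; when shut it lies at x = 52, y = -70 in the grinder's frame). x, y and z as the grinder's.
- shutter (a joint): Travel of the shutter in m: 0 shut; 0.035 fully open, at its stop. It slides straight toward the grinder's right (-y, away from the hopper), needs about 2 N, and stays where it is left.
- mug: White mug with a handle, 87 across, 90 high, loose; origin at the centre of its underside. Bystander.
- tin: Food tin, 76 diameter, 58 high, loose; origin at the centre of its underside. Bystander.
- spoon: Steel teaspoon, 130 long, loose, lying on the worktop. Bystander.

How it is judged:
By the outcome, as a careful person would: the job done as asked, in the order asked, and still so for the second after the job is handed in, with the robot touching nothing.
It also fails if it takes over 64 s, if anything falls off the work surface, if the arm or the gripper's body presses on something with over 40 N, if the wrist force passes 120 N, or if a joint passes its speed limit or range.

## Working session

There is one attempt and no reset: what is moved stays moved. The work goes in short steps, Python scripts to look and compute and a tool call to move; the robot and the scene stay as the last step left them, time stands still between calls to the robot, and variables do not carry over. Pictures are saved under pics/ and viewed, at most 10 in all, crops included, and the job is handed in when it is done.

Besides the shell and the picture viewer there is one more tool, called after "Call:" as name(argument=value, ...) on one line, values as JSON. drive_tool: Moves the arm, as the interface text tells. Its arguments: {"type":"object","properties":{"delta_pos":{"type":"array"},"delta_rot":{"type":"array"},"hand":{"type":"number"},"squeeze":{"type":"number"}},"required":["delta_pos","delta_rot"]}

```bash
mkdir -p pics; ls; cat > h.py <<'E'
from cell import *
import numpy as np, cv2
from scipy.spatial.transform import Rotation as Ro
def px2w(c,u,v,z=None):
    """pixel -> world by depth, or on plane of world height z"""
    ray=np.array([(u-c['cx'])/c['fx'],(v-c['cy'])/c['fy'],1.])
    R,t=np.array(c['R']),np.array(c['t'])
    if z is None:
        d=c['z_map'][int(round(v)),int(round(u))]
        return R.T@(ray*d-t)
    o=-R.T@t; w=R.T@ray
    return o+w*(z-o[2])/w[2]
def w2px(c,X):
    p=np.array(c['R'])@X+np.array(c['t'])
    return c['fx']*p[0]/p[2]+c['cx'],c['fy']*p[1]/p[2]+c['cy']
E
python3 - <<'E'
from h import *
s=get_state();print(s)
ims=[]
for n in ["scene","top"]:
    c=capture(n);cv2.imwrite(f'pics/{n}0.png',c['img'])
    for k in ["grinder","dial_grip","shutter_grip","mug","tin","spoon"]:
        r=recognise(k,n)[:2]
        for d in r:
            u,v=d['at'][0]*640,d['at'][1]*400
            print(n,k,round(d['score'],2),round(u),round(v),px2w(c,min(u,639),min(v,399)).round(3))
E
```

```text
pics
{'t': 0.0, 'q': array([ 1.15140378,  0.43522716,  0.0249479 ,  1.57412969, -0.01160883,
        1.13397796, -0.07508502]), 'joint_vel': array([ 1.12168749e-03, -1.44315688e-05, -2.70191117e-04, -8.99128750e-04,
       -8.45692720e-04,  2.08464395e-04,  1.61447057e-03]), 'tau': array([ 6.64282334e-05, -6.70471001e+01,  1.02514978e+00, -3.16208911e+01,
        1.55316840e-02,  1.26747988e-02, -3.25311771e-05]), 'tool_pos': array([ 0.19450063, -0.59342066,  0.23051047]), 'orientation': array([-3.10074064e+00, -4.95237421e-01,  5.90325088e-04]), 'ft_force': array([-0.19412981,  1.16505572,  0.0244402 ]), 'torque': array([ 0.01639503, -0.01119089,  0.04027564]), 'grasp_force': 0.0, 'width': 1.004827844493848}
scene grinder 0.74 356 163 [ 0.518 -0.182  0.122]
scene grinder 0.32 365 159 [ 0.505 -0.201  0.132]
scene dial_grip 0.7 362 158 [ 0.517 -0.204  0.127]
scene shutter_grip 0.5 372 132 [ 0.564 -0.309  0.135]
scene mug 0.84 322 248 [0.447 0.033 0.018]
scene tin 0.61 235 290 [0.484 0.275 0.056]
top grinder 0.69 412 184 [ 0.551 -0.229  0.112]
top dial_grip 0.58 402 204 [ 0.504 -0.204  0.125]
top shutter_grip 0.63 455 174 [ 0.567 -0.314  0.148]
top mug 0.57 282 242 [0.426 0.064 0.006]
top spoon 0.69 283 195 [0.539 0.063 0.006]
```

```bash
python3 - <<'E'
import cv2,numpy as np
a=cv2.imread('pics/top0.png');b=cv2.imread('pics/scene0.png')
cv2.imwrite('pics/m0.png',np.hstack([cv2.resize(a[110:260,340:490],(600,600),interpolation=2)[:, :],]))
x=np.vstack([cv2.resize(a,(480,300)),cv2.resize(b,(480,300))]);cv2.imwrite('pics/m1.png',x)
E
```

```text
(no output)
```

View pics/m0.png

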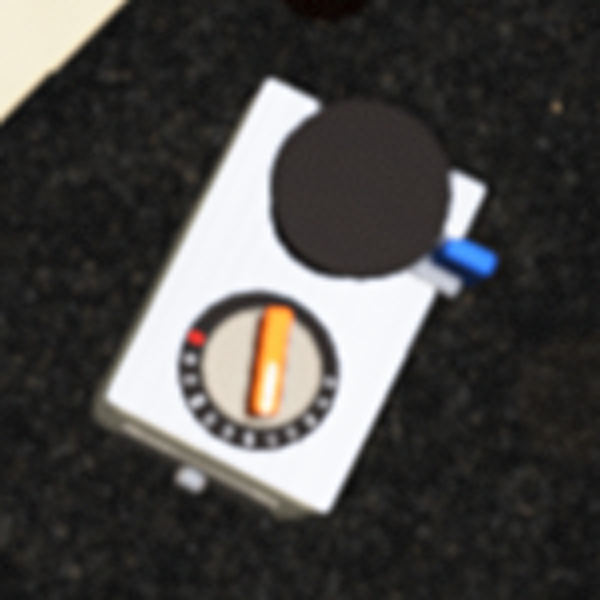

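View pics/m1.png

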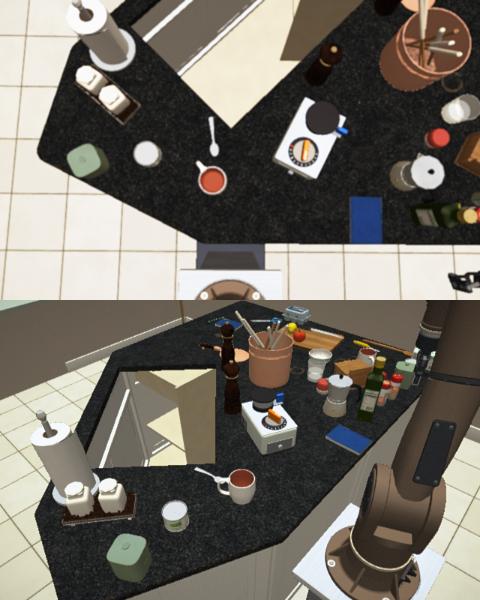

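```bash
cat >> h.py <<'E'
def cloud(c):
    v,u=np.mgrid[0:400,0:640]; d=c['z_map']
    P=np.stack([(u-c['cx'])/c['fx']*d,(v-c['cy'])/c['fy']*d,d],-1)
    return (P-np.array(c['t']))@np.array(c['R'])   # R^T (p-t)
def masks(c):
    h=cv2.cvtColor(c['img'],cv2.COLOR_BGR2HSV);H,S,V=[h[...,i].astype(int) for i in range(3)]
    return {'orange':(H>8)&(H<24)&(S>130)&(V>120),'blue':(H>98)&(H<120)&(S>130)&(V>90),
            'white':(S<40)&(V>170),'red':((H<6)|(H>174))&(S>150)&(V>120)}
def rect(P):
    (cx,cy),(w,l),a=cv2.minAreaRect((P[:,:2]*1000).astype(np.float32))
    if w<l: w,l,a=l,w,a+90
    return np.round([cx,cy,w,l,a%180],1)   # mm, long-axis angle deg
def go(target,yaw):
    """tool-frame delta (mm) and yaw turn about tool z to have TCP at target, tool x at world angle yaw(deg), tool down"""
    s=get_state();R=Ro.from_rotvec(s['orientation']);M=R.as_matrix()
    y=np.radians(yaw);G=np.array([[np.cos(y),np.sin(y),0],[np.sin(y),-np.cos(y),0],[0,0,-1]]).T if False else np.column_stack([[np.cos(y),np.sin(y),0],[np.sin(y),-np.cos(y),0],[0,0,-1]])
    return (M.T@(np.array(target)-s['tool_pos'])*1000).round(1),(R.inv()*Ro.from_matrix(G)).as_rotvec().round(3),'toolx yaw',np.degrees(np.arctan2(M[1,0],M[0,0])).round(1),'q7',s['q'][6].round(2)
E
python3 - <<'E'
from h import *
c=capture("top");P=cloud(c);m=masks(c)
box=(P[...,0]>.35)&(P[...,0]<.75)&(P[...,1]>-.42)&(P[...,1]<-.08)
o=P[m['orange']&box&(P[...,2]>.12)];print('orange',len(o),np.median(o[:,2]),rect(o),rect(o[o[:,2]>.14]))
b=P[m['blue']&box];print('blue',len(b),np.percentile(b[:,2],[10,50,90]),rect(b[b[:,2]>.13]))
d=P[box&m['white']&(abs(P[...,2]-.11)<.008)];print('deck',len(d),rect(d))
l=P[box&(abs(P[...,2]-.167)<.008)];print('lid',len(l),rect(l))
r=P[box&m['red']];print('red',len(r),r.mean(0))
print(go([.50,-.2,.25],0))
E
```

```text
orange 143 0.14897200852148934 [ 510.3 -210.7   56.8   13.4  170.3] [ 510.9 -210.8   55.6   13.4  170.3]
blue 316 [0.00754309 0.01205764 0.1486818 ] [ 570.  -319.5   26.9   12.4   61.8]
deck 2792 [ 553.4 -237.4  206.2  145.   153.2]
lid 1662 [ 602.4 -257.5   99.1   98.3  133.8]
red 12 [ 0.52739366 -0.17659866  0.11097264]
(array([ 412.8, -279.2,  -18.7]), array([0.   , 0.   , 0.317]), 'toolx yaw', np.float64(18.1), 'q7', np.float64(-0.08))
```

```bash
python3 - <<'E'
from h import *
c=capture("top");P=cloud(c);ok=c['z_map']>0
for i in np.arange(.1,.75,.05):
    print(round(i,2),[int(1000*np.max(q,initial=-.0)) for j in np.arange(-.1,-.8,-.05) for q in [P[...,2][ok&(abs(P[...,0]-i)<.025)&(abs(P[...,1]-j)<.025)]]])
print(go([.195,-.594,.30],18.1),go([.511,-.211,.30],18.1))
E
```

```text
0.1 [22, 5, 0, 0, 0, 0, 0, 0, 0, 0, 0, 0, 0, 0]
0.15 [7, 6, 0, 0, 0, 0, 0, 0, 321, 349, 0, 0, 0, 0]
0.2 [0, 0, 0, 0, 0, 0, 0, 0, 349, 351, 0, 0, 0, 0]
0.25 [6, 8, 6, 5, 7, 5, 17, 17, 8, 5, 5, 5, 5, 5]
0.3 [6, 8, 7, 6, 6, 7, 19, 20, 12, 201, 271, 5, 108, 106]
0.35 [7, 6, 9, 7, 5, 5, 17, 18, 13, 206, 271, 3, 111, 108]
0.4 [6, 7, 6, 6, 6, 6, 16, 16, 151, 155, 154, 6, 6, 43]
0.45 [6, 110, 116, 115, 5, 6, 5, 5, 155, 177, 158, 0, 4, 66]
0.5 [7, 116, 155, 124, 114, 6, 6, 5, 152, 158, 153, 3, 79, 106]
0.55 [6, 115, 172, 170, 169, 152, 5, 6, 7, 7, 5, 61, 58, 86]
0.6 [6, 112, 171, 174, 171, 115, 5, 6, 6, 7, 4, 61, 90, 93]
0.65 [6, 5, 169, 172, 170, 4, 6, 6, 5, 7, 7, 4, 94, 90]
0.7 [5, 6, 110, 6, 8, 8, 7, 7, 6, 6, 5, 7, 93, 93]
(array([  0.3,   0.2, -68.7]), array([0.   , 0.   , 0.001]), 'toolx yaw', np.float64(18.1), 'q7', np.float64(-0.08)) (array([ 419.8, -265.4,  -68.7]), array([0.   , 0.   , 0.001]), 'toolx yaw', np.float64(18.1), 'q7', np.float64(-0.08))
```

Call:
drive_tool(delta_pos=[[0,0,-60],[0,0,-60],[20,-12,0],[40,-25,0],[42,-27,0]], delta_rot=[[0,0,0],[0,0,0],[0,0,0],[0,0,0],[0,0,0]])

```text
t: 1.42
tool_pos: [0.2723, -0.5, 0.3507]
orientation: [-3.102, -0.494, 0.0]
ft_force: [2.0, -0.4, -0.7]
width: 0.998
grasp_force: 0.0
```

Call:
drive_tool(delta_pos=[[45,-28,0],[45,-28,0],[45,-28,0],[45,-28,0],[45,-28,0]], delta_rot=[[0,0,0],[0,0,0],[0,0,0],[0,0,0],[0,0,0]])

```text
t: 2.05
tool_pos: [0.4426, -0.2963, 0.3509]
orientation: [-3.102, -0.496, 0.001]
ft_force: [0.3, -1.5, -0.4]
width: 1.002
grasp_force: 0.0
```

Call:
drive_tool(delta_pos=[[45,-28,0],[30,-18,20],[17,-11,30],[0,0,0],[0,0,0]], delta_rot=[[0,0,0],[0,0,0],[0,0,0],[0,0,-0.16],[0,0,-0.18]])

```text
t: 2.68
tool_pos: [0.5113, -0.2144, 0.3002]
orientation: [-2.969, -1.023, 0.002]
ft_force: [-0.0, -0.3, -0.6]
width: 0.997
grasp_force: 0.0
```

Call:
drive_tool(delta_pos=[[0,0,0],[0,0,0],[0,0,0],[0,0,0],[0,0,0]], delta_rot=[[0,0,-0.18],[0,0,-0.18],[0,0,-0.18],[0,0,-0.18],[0,0,-0.18]])

```text
t: 3.3
tool_pos: [0.5112, -0.2149, 0.3007]
orientation: [-2.229, -2.212, 0.001]
ft_force: [-0.5, 0.2, 0.1]
width: 1.003
grasp_force: 0.0
```

Call:
drive_tool(delta_pos=[[0,0,0],[0,0,0],[0,0,0],[0,0,0],[0,0,0]], delta_rot=[[0,0,-0.18],[0,0,-0.18],[0,0,-0.18],[0,0,-0.18],[0,0,-0.18]], hand=40)

```text
t: 3.92
tool_pos: [0.5112, -0.2149, 0.3007]
orientation: [-1.045, -2.962, 0.0]
ft_force: [0.9, 0.1, -0.3]
width: 0.472
grasp_force: 0.0
```

Call:
drive_tool(delta_pos=[[0,0,0],[0,0,0],[0,0,0],[0,0,0]], delta_rot=[[0,0,-0.18],[0,0,-0.18],[0,0,-0.14],[0,0,0]])

```text
t: 4.42
tool_pos: [0.5112, -0.2151, 0.3008]
orientation: [-0.291, -3.127, -0.001]
ft_force: [0.3, 0.0, 0.7]
width: 0.466
grasp_force: 0.0
```

```bash
python3 - <<'E'
from h import *
c=capture("wrist");cv2.imwrite('pics/w1.png',c['img']);P=cloud(c);m=masks(c)
box=(P[...,0]>.35)&(P[...,0]<.75)&(P[...,1]>-.42)&(P[...,1]<-.08)&(c['z_map']>0)
o=P[m['orange']&box&(P[...,2]>.14)];print('orange',len(o),np.median(o[:,2]) if len(o) else 0,rect(o))
b=P[m['blue']&box&(P[...,2]>.135)];print('blue',len(b),rect(b) if len(b) else 0)
r=P[box&m['red']];print('red',len(r),r.mean(0))
print(go([.511,-.211,.25],171))
E
```

```text
orange 676 0.14970888330113202 [ 508.6 -211.8   57.8   13.   170.3]
blue 350 [ 540.7 -283.2  110.4   26.8  126. ]
red 33 [ 0.52737644 -0.17656209  0.11061904]
(array([ 1. ,  4. , 50.9]), array([ 0.   , -0.001, -0.031]), 'toolx yaw', np.float64(169.2), 'q7', np.float64(1.46))
```

View pics/w1.png

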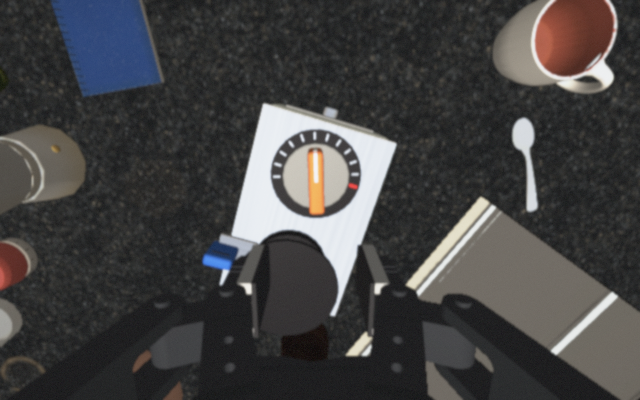

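Call:
drive_tool(delta_pos=[[2,3.6,40],[0,0,60],[0,0,50],[0,0,26],[0,0,0]], delta_rot=[[0,0,-0.02],[0,0,0],[0,0,0],[0,0,0],[0,0,0]])

```text
t: 5.1
tool_pos: [0.5088, -0.211, 0.1235]
orientation: [-0.262, -3.127, -0.002]
ft_force: [1.0, 0.2, 0.9]
width: 0.472
grasp_force: 0.0
```

Call:
drive_tool(delta_pos=[[0,0,0],[0,0,0],[0,0,0],[0,0,0]], delta_rot=[[0,0,0],[0,0,0],[0,0,0],[0,0,0]], hand=5, squeeze=30)

```text
t: 5.6
tool_pos: [0.5112, -0.212, 0.1269]
orientation: [0.26, 3.128, -0.002]
ft_force: [-0.8, -0.8, 7.0]
width: 0.156
grasp_force: 33.2
```

```bash
python3 - <<'E'
from h import *
s=get_state();print(s['ft_force'],s['torque'],s['width'],s['grasp_force'],go([.510,-.2112,.125],171))
E
```

```text
[-0.78662401 -0.83969658  7.00675132] [-0.14062231  0.27021204 -0.00064618] 0.1561804347943786 33.19917619228363 (array([1.4, 0.6, 1.9]), array([-0.001,  0.003, -0.008]), 'toolx yaw', np.float64(170.5), 'q7', np.float64(1.34))
```

Call:
drive_tool(delta_pos=[[0,0,-3],[0,0,0],[0,0,0],[0,0,0],[0,0,0]], delta_rot=[[0,0,0],[0,0,0.1],[0,0,0.12],[0,0,0.12],[0,0,0.12]])

```text
t: 6.22
tool_pos: [0.5106, -0.2124, 0.1275]
orientation: [0.971, 2.987, -0.0]
ft_force: [7.7, -3.2, -17.3]
width: 0.159
grasp_force: 33.8
```

```bash
python3 - <<'E'
from h import *
s=get_state();print(s['ft_force'],s['torque'],s['width'],s['grasp_force'],go([.510,-.2112,.127],63))
E
```

```text
[  7.73854     -3.18183472 -17.32105312] [-0.71554087 -1.49793069 -0.00462848] 0.158516484353628 33.83729159832001 (array([1.2, 0.6, 0.5]), array([1.000e-03, 1.000e-03, 1.413e+00]), 'toolx yaw', np.float64(144.0), 'q7', np.float64(0.95))
```

Call:
drive_tool(delta_pos=[[-0.7,0,2],[0,0,0],[0,0,0],[0,0,0],[0,0,0]], delta_rot=[[0,0,0.12],[0,0,0.12],[0,0,0.12],[0,0,0.12],[0,0,0.12]])

```text
t: 6.85
tool_pos: [0.5103, -0.2127, 0.1273]
orientation: [1.81, 2.567, -0.002]
ft_force: [-4.9, -4.5, 5.1]
width: 0.151
grasp_force: 37.2
```

Call:
drive_tool(delta_pos=[[0,0,0],[0,0,0],[0,0,0],[0,0,0],[0,0,0]], delta_rot=[[0,0,0.12],[0,0,0.12],[0,0,0.12],[0,0,0.12],[0,0,0.12]])

```text
t: 7.48
tool_pos: [0.5099, -0.2127, 0.1273]
orientation: [2.488, 1.917, -0.002]
ft_force: [-5.3, -2.1, 7.1]
width: 0.155
grasp_force: 46.2
```

```bash
python3 - <<'E'
from h import *
s=get_state();print(s['ft_force'],s['torque'],s['width'],s['grasp_force'],go([.510,-.2112,.127],63))
E
```

```text
[-5.33707965 -2.0886868   7.06000221] [-0.64530656  1.2726786   1.09111386] 0.15528516485437616 46.19507074356079 (array([ 1.5, -0.3,  0.3]), array([-0.   ,  0.002,  0.213]), 'toolx yaw', np.float64(75.2), 'q7', np.float64(-0.09))
```

```bash
python3 - <<'E'
from h import *
a=capture("scene");b=capture("wrist");s=get_state();print(s['torque'],s['ft_force'])
u,v=w2px(a,np.array([.51,-.21,.15]));u,v=int(u),int(v)
cv2.imwrite('pics/s2.png',np.hstack([cv2.resize(a['img'][v-50:v+50,u-50:u+50],(400,400),interpolation=2),cv2.resize(b['img'][:, 120:520],(400,400))]))
E
```

```text
[-0.4881617   1.2849628  -0.02537597] [-5.67759475 -2.51222207  6.45698632]
```

View pics/s2.png

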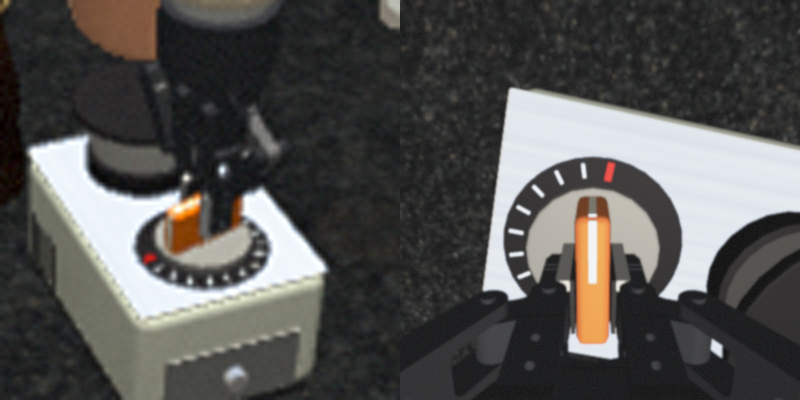

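The wrist view shows the pads on the bar and the pointer (593,240) a bit short of the red stroke (609,172), so the dial hasn't reached the stop; the torque spike came from motion.

Call:
drive_tool(delta_pos=[[0,0,-0.8],[0,0,0],[0,0,0],[0,0,0],[0,0,0]], delta_rot=[[0,0,0.07],[0,0,0.07],[0,0,0.06],[0,0,0.03],[0,0,0]])

```text
t: 8.2
tool_pos: [0.5096, -0.2127, 0.1273]
orientation: [-2.69, -1.623, 0.003]
ft_force: [-4.8, -3.2, 0.1]
width: 0.153
grasp_force: 36.7
```

```bash
python3 - <<'E'
from h import *
s=get_state();print(s['ft_force'],s['torque'],s['width'],s['grasp_force'],go([.510,-.2112,.127],63))
E
```

```text
[-4.82321802 -3.18357725  0.13329666] [-0.63232255  0.91901548  0.37421598] 0.15255046096551442 36.72579288482666 (array([ 1.5, -0.4,  0.3]), array([-0.001,  0.002, -0.014]), 'toolx yaw', np.float64(62.2), 'q7', np.float64(-0.29))
```

Call:
drive_tool(delta_pos=[[0,0,0],[0,0,0],[0,0,0]], delta_rot=[[0,0,0.04],[0,0,0.0],[0,0,0]])

```text
t: 8.57
tool_pos: [0.5096, -0.2126, 0.1273]
orientation: [2.72, 1.572, -0.003]
ft_force: [-4.0, -3.5, 1.4]
width: 0.155
grasp_force: 45.8
```

```bash
python3 - <<'E'
from h import *
b=capture("wrist");s=get_state();print(s['ft_force'],s['torque'],s['width'],s['grasp_force'],go([.510,-.2112,.127],63))
cv2.imwrite('pics/w3.png',b['img'][100:400,120:520])
E
```

```text
[-5.04160092 -2.88631803  1.30202704] [-0.72360475  1.02275238  1.05629015] 0.15904811854292816 45.82752585411072 (array([ 1.5, -0.4,  0.3]), array([-0.001,  0.002, -0.052]), 'toolx yaw', np.float64(60.0), 'q7', np.float64(-0.32))
```

View pics/w3.png

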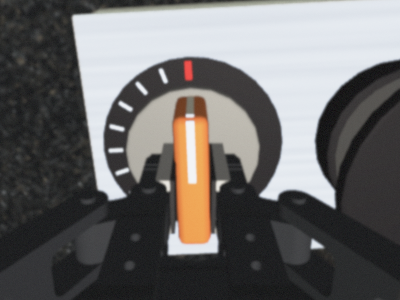

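The pointer (191,150) lines up with the red stroke (189,70) and torque climbs steadily, so this is the stop. Next, four clicks back.

Call:
drive_tool(delta_pos=[[0,0,0],[0,0,0],[0,0,0],[0,0,0],[0,0,0]], delta_rot=[[0,0,-0.08],[0,0,-0.12],[0,0,-0.12],[0,0,-0.12],[0,0,-0.12]])

```text
t: 9.25
tool_pos: [0.5101, -0.2132, 0.1274]
orientation: [2.179, 2.263, -0.002]
ft_force: [-2.7, -3.1, -1.9]
width: 0.154
grasp_force: 36.1
```

Call:
drive_tool(delta_pos=[[0,0,0],[0,0,0],[0,0,0],[0,0,0],[0,0,0]], delta_rot=[[0,0,-0.12],[0,0,-0.12],[0,0,-0.12],[0,0,-0.12],[0,0,-0.12]])

```text
t: 9.88
tool_pos: [0.5108, -0.2129, 0.1274]
orientation: [1.412, 2.805, -0.001]
ft_force: [0.4, -3.5, -4.5]
width: 0.156
grasp_force: 35.8
```

Call:
drive_tool(delta_pos=[[0,0,0],[0,0,0],[0,0,0],[0,0,0]], delta_rot=[[0,0,-0.08],[0,0,-0.06],[0,0,0],[0,0,0]])

```text
t: 10.38
tool_pos: [0.5109, -0.2128, 0.1274]
orientation: [1.218, 2.895, -0.001]
ft_force: [-1.0, -5.0, -1.5]
width: 0.155
grasp_force: 36.1
```

```bash
python3 - <<'E'
from h import *
b=capture("wrist");s=get_state();print(s['ft_force'],s['torque'],s['width'],s['grasp_force'],go([.510,-.2112,.127],135.4))
cv2.imwrite('pics/w4.png',b['img'][100:400,120:520])
E
```

```text
[ 0.32669801 -4.85718002 -1.22231025] [-1.27133744 -0.01324593  0.10757897] 0.15266057854277523 36.10466659069061 (array([1.7, 0.4, 0.4]), array([-0.001,  0.001, -0.018]), 'toolx yaw', np.float64(134.4), 'q7', np.float64(0.8))
```

View pics/w4.png

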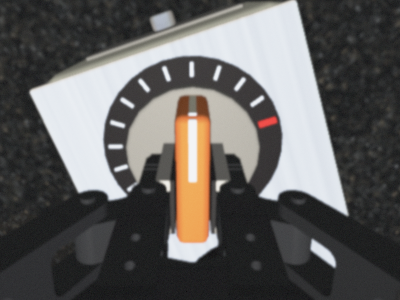

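The pointer (191,150) points at the stroke at (192,70), which is the fourth after the red one (267,122). I'll release and lift.

Call:
drive_tool(delta_pos=[[0,0,0],[0,0,0],[0,0,0]], delta_rot=[[0,0,0],[0,0,0],[0,0,0]], hand=36)

```text
t: 10.8
tool_pos: [0.511, -0.2113, 0.1272]
orientation: [1.215, 2.897, 0.001]
ft_force: [0.3, -0.1, -0.6]
width: 0.423
grasp_force: 0.0
```

Call:
drive_tool(delta_pos=[[0,0,-20],[0,0,-50],[0,0,-50],[0,0,-20],[0,0,0]], delta_rot=[[0,0,0],[0,0,0],[0,0,0],[0,0,0],[0,0,0]])

```text
t: 11.42
tool_pos: [0.5118, -0.2118, 0.2688]
orientation: [1.215, 2.894, 0.0]
ft_force: [-0.0, -0.5, -0.1]
width: 0.418
grasp_force: 0.0
```

```bash
python3 - <<'E'
from h import *
for n in ("wrist","top"):
    c=capture(n);P=cloud(c);m=masks(c)
    box=(P[...,0]>.35)&(P[...,0]<.75)&(P[...,1]>-.42)&(P[...,1]<-.08)&(c['z_map']>0)
    o=P[m['orange']&box&(P[...,2]>.14)&(P[...,2]<.16)];print('orange',len(o),rect(o) if len(o)>5 else 0)
    b=P[m['blue']&box&(P[...,2]>.14)&(P[...,2]<.16)&(P[...,1]<-.28)];print('blue',len(b),rect(b) if len(b)>5 else 0)
g=np.array([.510,-.2118]);y=np.radians(-27);ex=np.array([np.cos(y),np.sin(y)]);ey=np.array([-ex[1],ex[0]])
f=g+102*ex/1000-.070*ey;print('fin from dial',f)
s=get_state();print(s['tool_pos'])
for yw in (63,):print(go([*f,.27],yw))
E
```

```text
orange 867 [ 509.  -211.1   57.6   13.3  134.4]
blue 284 [ 568.9 -317.6   23.1   12.3   61.7]
orange 121 [ 510.9 -211.1   56.4   12.2  135.1]
blue 0 0
fin from dial [ 0.56910333 -0.32047749]
[ 0.51041301 -0.21171995  0.26635674]
(array([-118.7,  -34.3,   -3.7]), array([-1.000e-03, -0.000e+00,  1.247e+00]), 'toolx yaw', np.float64(134.5), 'q7', np.float64(0.89))
```

Call:
drive_tool(delta_pos=[[0,0,0],[0,0,0],[0,0,0],[0,0,0],[0,0,0]], delta_rot=[[0,0,0.17],[0,0,0.18],[0,0,0.18],[0,0,0.18],[0,0,0.18]])

```text
t: 12.15
tool_pos: [0.51, -0.2116, 0.2653]
orientation: [-2.349, -2.083, 0.002]
ft_force: [-0.7, -0.7, 0.1]
width: 0.418
grasp_force: 0.0
```

Call:
drive_tool(delta_pos=[[0,0,0],[0,0,0],[-32,45,0],[-32,45,0],[-9,12,0]], delta_rot=[[0,0,0.18],[0,0,0.18],[0,0,0],[0,0,0],[0,0,0]])

```text
t: 12.78
tool_pos: [0.5677, -0.3268, 0.2643]
orientation: [-2.682, -1.632, 0.005]
ft_force: [0.2, 0.6, -1.1]
width: 0.423
grasp_force: 0.0
```

Call:
drive_tool(delta_pos=[[0,0,0],[0,0,0]], delta_rot=[[0,0,0],[0,0,0]])

```text
t: 13.02
tool_pos: [0.568, -0.3215, 0.2666]
orientation: [-2.678, -1.639, 0.0]
ft_force: [0.2, 0.6, 0.6]
width: 0.422
grasp_force: 0.0
```

```bash
python3 - <<'E'
from h import *
c=capture("wrist");P=cloud(c);m=masks(c)
b=P[m['blue']&(c['z_map']>0)&(P[...,2]>.14)&(P[...,2]<.16)];print('blue',len(b),rect(b) if len(b)>5 else 0)
s=get_state();print('cam',-np.array(c['R']).T@np.array(c['t']),s['tool_pos'])
print(go([.5681,-.3227,.125],63))
cv2.imwrite('pics/w5.png',c['img'][100:400,120:520])
E
```

```text
blue 474 [ 568.6 -320.1   28.3   12.5   63.9]
cam [ 0.59965894 -0.25855     0.40826914] [ 0.56803814 -0.32152366  0.26697675]
(array([ -1.1,   0.7, 142. ]), array([-0.001, -0.001, -0.001]), 'toolx yaw', np.float64(62.9), 'q7', np.float64(-0.14))
```

View pics/w5.png

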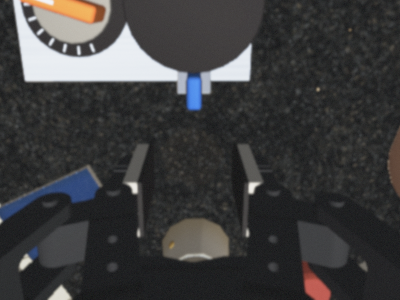

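The blue fin (194,92) is centred between the fingers and the dial is untouched. I'll descend.

Call:
drive_tool(delta_pos=[[-1,0.7,40],[0,0,50],[0,0,40],[0,0,14],[0,0,0]], delta_rot=[[0,0,0],[0,0,0],[0,0,0],[0,0,0],[0,0,0]])

```text
t: 13.7
tool_pos: [0.5684, -0.3239, 0.1234]
orientation: [-2.68, -1.638, 0.0]
ft_force: [0.0, 0.3, 0.0]
width: 0.424
grasp_force: 0.0
```

Call:
drive_tool(delta_pos=[[0,0,0],[0,0,0],[0,0,0],[0,0,0]], delta_rot=[[0,0,0],[0,0,0],[0,0,0],[0,0,0]], hand=4, squeeze=25)

```text
t: 14.2
tool_pos: [0.5677, -0.324, 0.1252]
orientation: [-2.68, -1.638, 0.001]
ft_force: [-8.6, 3.7, 8.9]
width: 0.134
grasp_force: 26.3
```

Call:
drive_tool(delta_pos=[[0,-1,-1],[-6,0,0],[-8,0,0],[-8,0,0],[-8,0,0]], delta_rot=[[0,0,0],[0,0,0],[0,0,0],[0,0,0],[0,0,0]])

```text
t: 14.82
tool_pos: [0.5538, -0.3512, 0.1252]
orientation: [2.68, 1.637, 0.001]
ft_force: [-2.7, 3.6, 5.5]
width: 0.138
grasp_force: 26.1
```

Call:
drive_tool(delta_pos=[[-3,0,0],[-2,0,0],[-1,0,0],[0,0,0]], delta_rot=[[0,0,0],[0,0,0],[0,0,0],[0,0,0]])

```text
t: 15.32
tool_pos: [0.5518, -0.3552, 0.1252]
orientation: [-2.68, -1.639, -0.003]
ft_force: [-2.7, 5.4, 6.1]
width: 0.137
grasp_force: 26.1
```

```bash
python3 - <<'E'
from h import *
s=get_state();print(s['ft_force'],s['width'],s['grasp_force'],go([.5677,-.324,.1252],63))
E
```

```text
[-2.70825108  5.40043759  6.05014395] 0.136991974920223 26.086154580116272 (array([35.1, -0.1,  0. ]), array([ 0.001, -0.002, -0.002]), 'toolx yaw', np.float64(62.9), 'q7', np.float64(-0.11))
```

Call:
drive_tool(delta_pos=[[-1.5,0,0],[-0.5,0,0],[0,0,0]], delta_rot=[[0,0,0],[0,0,0],[0,0,0]])

```text
t: 15.7
tool_pos: [0.5517, -0.3554, 0.1252]
orientation: [-2.678, -1.64, -0.005]
ft_force: [-0.9, 10.6, 5.6]
width: 0.137
grasp_force: 26.0
```

The shutter is at its stop: force rises with no further motion. I'll release, lift and check.

Call:
drive_tool(delta_pos=[[0,0,0],[0,0,0],[0,0,0]], delta_rot=[[0,0,0],[0,0,0],[0,0,0]], hand=36)

```text
t: 16.08
tool_pos: [0.55, -0.3589, 0.1243]
orientation: [2.681, 1.636, -0.0]
ft_force: [0.5, 0.7, 0.6]
width: 0.422
grasp_force: 0.0
```

Call:
drive_tool(delta_pos=[[0,0,-20],[0,0,-50],[0,0,-60],[0,0,-20],[0,0,0]], delta_rot=[[0,0,0],[0,0,0],[0,0,0],[0,0,0],[0,0,0]])

```text
t: 16.7
tool_pos: [0.5509, -0.3588, 0.2762]
orientation: [2.678, 1.635, 0.003]
ft_force: [0.1, 0.5, -0.2]
width: 0.421
grasp_force: 0.0
```

```bash
python3 - <<'E'
from h import *
for n in ("wrist","top"):
    c=capture(n);P=cloud(c);m=masks(c)
    for k,q in (('blue',(P[...,1]<-.28)),('orange',P[...,0]<.6)):
        b=P[m[k]&q&(c['z_map']>0)&(P[...,2]>.14)&(P[...,2]<.16)];print(n,k,len(b),rect(b) if len(b)>5 else 0)
    cv2.imwrite(f'pics/f_{n}.png',c['img'])
for k in ("mug","tin","spoon"):
    for d in recognise(k,"top")[:1]:print(k,d['at'][0]*640,d['at'][1]*400)
E
```

```text
wrist blue 451 [ 553.5 -351.    27.2   11.9   62.4]
wrist orange 1234 [ 510.3 -212.5   56.4   13.7  135.1]
top blue 77 [ 553.6 -350.8   27.9   12.2   62.5]
top orange 121 [ 510.6 -210.8   55.9   12.3  135.1]
mug 283.072 238.92000000000002
tin 194.176 206.2
spoon 283.584 194.52
```

View pics/f_wrist.png

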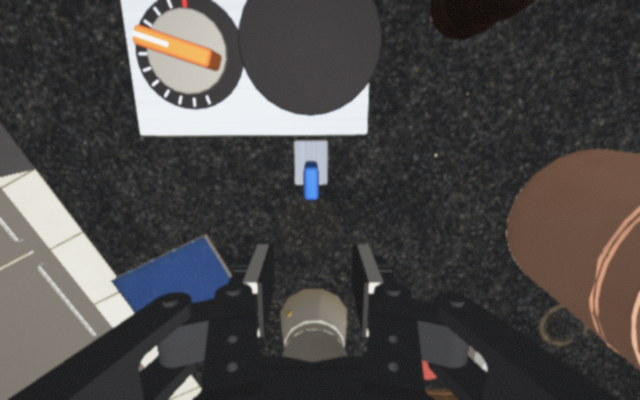

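The shutter is out by about 35 mm (fin at 311,182), the dial still points to the fourth notch, and the bystanders haven't moved.

```bash
python3 -c "
from cell import *
print(sign_off())"
```

```text
the job is handed in; nothing more can be done
None
```

The dial was turned to its stop and back four clicks, where it rests; only then was the shutter pulled fully open (about 35 mm) and released. The mug and spoon stayed put, the arm never went near the tin, and the job was handed in at about 17 s.

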